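# Unlock the belt tensioner of a leather-stitcher drive and hold it back

### The arm

A 6-joint arm with a two-finger parallel gripper is mounted at the origin on the work surface. World frame = base frame: x ahead of the robot, y to its left, z up, the work surface at z = 0. Lengths are in m, angles in rad, forces in N, time in s.
With the tool pointing down it reaches from about 0.35 to 0.775 m from the base axis. Payload 7.3 kg.
Tool frame: the origin (TCP) lies midway between the tips of the shut fingers; the grasp point (between the pads) lies 19 mm behind it (env.pinch_z is the distance from the TCP to the grasp point, in m); z points along the fingers, y is the direction in which the jaws open and shut (so a half turn about z gives the same grasp; the last joint's range is limited). The gripper opens to 92 mm and grips with 3 to 60 N. Pads are 19 mm wide; open, the fingers measure 130 mm over their backs; the gripper's body (75 mm by 190 mm) begins 47 mm behind the grasp point.
Start: joints at [0.99, 0.342, 1.524, -0, 1.275, -0.146], TCP at [0.221, 0.476, 0.227] pointing down, gripper open.
Joint ranges: [-2.53, 2.53], [-0.77, 2.02], [0.04, 2.7], [-1, 4.14], [0.28, 2.66], [-3.11, 3.11]. Speed limits (rad/s): [2.57, 2.57, 3.14, 3.14, 3.14, 3.14].

### API

Orientations are given as a unit quaternion [x, y, z, w].
In Python, from workcell import env gives the robot as it stands.
- The arm moves only by the shell command python3 -m handwheel 'ROWS'. ROWS is JSON, a list of rows, each a list of 7 numbers: the shift along the tool's x, y, z in units of 5 cm (1.0 is 5 cm), then the turn, a rotation vector about the tool's x, y, z in units of 360 degrees (1.0 is 360 degrees), then the closure, from -1 (fully open) to 1 (shut). A call has 1 to 12 rows; each row shifts and turns the commanded pose from where the row before left it, along the tool's axes as they then stand; what a row does not reach is not made up. A row lasts 1/10 s, in which the tool goes at most 50 mm and 8.59 degrees, less where a joint would pass 70% of its speed; a pose out of reach is approached as far as the arm can. A call with a number of a shift or a turn outside -1 to 1 is refused whole. A call with a gripper value outside its range is refused whole. The fingers move at their own pace and stop on an object; the grip force is fixed at half the most. Time passes only in rows, so rows that do not move let the fingers close. It gives the time, the measured TCP pose, the force and the opening at its end, in the units of the state.
- env.observe(): the state, without advancing time (a new reading comes with each control period).
- env.get_image(name): name is "side" or "top"; returns a dict with "image" (480x640x3 uint8, blue, green, red), "mtx" (3x3 intrinsics, pixels), "k1" (the pictures are not rectified: a ray, as slopes to the right and down, at radius r is drawn at 1 + k1 r^2 times it, then the intrinsics apply), "R" (3x3) and "t" (3): a world point X has camera coordinates R X + t. Camera axes: x right, y down, z forward; pixel columns grow to the right and rows downward; lengths in m; the calibration is good to about 2 mm. A picture is of the moment at which its call begins. There is no depth.
- env.hand_in(): hands the job in, once; it reports no verdict.
The state is a dict: "time_s": time; "joint_positions": joint angles; "joint_velocities": joint speeds; "tau": joint torques, N m; "eef_pos": TCP position; "orientation": TCP orientation; "ft_force": force on the tool from outside, world axes, zero at the start; "ft_torque": the same for the moment, N m; "width": opening from 0.0 (shut) to 1.0 (fully open).
Only numpy, scipy, OpenCV 4.12 (cv2) and the standard library are available. Lean on these libraries where they do the work, as an engineer would, in place of code of your own. Each camera call takes 0.05 s, during which the arm holds its last target.

### The job

A new belt is about to be fitted to the stitcher's drive on the bench. Pull the red locking knob straight up to its stop so that it clicks and stays out, then push the tensioner arm's blue handle back against its spring, past the ratchet click and on to the end of its travel, and finish while still holding it pressed back there yourself, without leaning on the pawl. Leave the loose things round about where they are.

Things in the scene. Friction and masses are not known exactly. Their poses are not given: they have to be found in the camera images.
- drive_unit: green base plate, 240 x 350 x 12 mm, fixed. Origin on the tensioner arm's vertical pivot axis at bench height; plate from -85 to 155 mm along its x, -225 to 125 mm along its y; z up. On it (x, y in mm): two pulleys 52 mm across at (120, -190), (120, -50), 48 mm high; grey pawl guide at (85, 0), 36 high; dark post at (-55, -45), 42 high; bracket under the knob, see knob
- pivot (a point): point on the vertical pivot axis of the tensioner arm, at the height of the handle's centre (87.5 mm above the bench)
- knob (a point): centre of the red locking knob: upright cylinder 28 mm across, 28 mm tall, at (-13, 75) mm in the drive unit's frame; when in, from 60 to 88 mm above the bench. Fingers fit on both sides of it along the unit's x axis, down to the top of its grey bracket (50 mm high, 28 mm wide along x, y = 57 to 117 mm). A brass catch 10 mm wide lies on the bracket on the +y side, up to 61 mm high
- lock_knob (a joint): how far the red knob is pulled up, m: 0 in (its pin blocks the tensioner arm), 0.018 at its upper stop. A spring pulls it down with about 5 N at 0, 9 N at the stop. Pulled past about 0.015 a catch snaps under it: let go then, it rests at about 0.014 by itself, unlocked; let go earlier, it springs back to 0
- handle (a point): centre of the blue upright handle at the end of the tensioner arm: cylinder 16 mm across, 60 to 115 mm above the bench, 130 mm from the pivot axis. Below it a black roller 30 mm across (34 to 60 mm), then the steel arm. At rest at about (-30, -127) mm in the unit's frame; push it towards the unit's +x, along its arc about the pivot, counterclockwise from above
- tensioner (a joint): angle of the tensioner arm, rad, counterclockwise from above: 0 at rest, 0.60 at the end stop (fully pressed back, handle moved 78 mm). The spring pushes back with 3 N at the handle at rest, 10 N at the stop, a little more as the red pawl climbs the brass tooth. At about 0.43 the pawl clicks in: let go after that, the arm rests on it at about 0.41. Knob in: blocked at about 0.01
- spare_roller: bystander: spare aluminium belt roller, 34 mm across, 26 mm tall, standing on the green plate; origin at the centre of its underside
- spanner: bystander: steel spanner, about 160 mm long, lying on the bench to the left of the green plate; origin under its middle
- glue_jar: bystander: amber glue jar with black cap, 64 mm across, 85 mm tall; origin at the centre of its underside
- thread_spool: bystander: blue thread spool, 52 mm across, 70 mm tall; origin at the centre of its underside
- thread_cone: bystander: pale thread cone, 60 mm across, 105 mm tall; origin at the centre of its underside
- brush_cup: bystander: white ceramic cup, 72 mm across, 85 mm tall; origin at the centre of its underside
- mallet: bystander: hammer with a wooden handle, 250 mm long, lying; origin under its middle
- glue_brush: bystander: glue brush with dark handle, 190 mm long, lying; origin under its middle

How it is judged:
By the outcome, as a careful person would: the job done as asked, in the order asked, and still so for the second after the job is handed in, while the arm keeps its last pose, push and grip.
It also fails if it takes over 56 s, if anything falls off the work surface, if the arm or the gripper's body presses on something with over 40 N, if the wrist force passes 120 N, or if a joint passes its speed limit or range.

## Working session

There is one attempt and no reset: what is moved stays moved. The work goes in short steps, Python scripts to look and compute and a shell command to move; the robot and the scene stay as the last step left them, time stands still between calls to the robot, and variables do not carry over. Pictures are saved under pics/ and viewed, and the job is handed in when it is done.

```bash
mkdir -p pics; ls; python3 - <<'E'
from workcell import env
import cv2,numpy as np
o=env.observe()
for k in o: print(k,np.round(o[k],4))
print(env.pinch_z)
for n in("top","side"):
    d=env.get_image(n); cv2.imwrite(f"pics/{n}0.png",d["image"]); print(n,d["mtx"],d["k1"],d["R"],d["t"])
E
```

```text
pics
time_s 0.0
joint_positions [ 0.99    0.3427  1.525   0.      1.2754 -0.146 ]
joint_velocities [ 0.      0.0002 -0.0012 -0.003   0.0023  0.0003]
tau [ 1.00000e-04 -4.31257e+01 -2.44218e+01  7.16000e-02  5.62000e-02
 -1.00000e-04]
eef_pos [0.2209 0.4758 0.226 ]
orientation [ 2.157e-01  9.765e-01 -7.000e-04 -3.000e-04]
ft_force [ 0.7025  0.2243 -0.2995]
ft_torque [ 0.0234  0.0063 -0.0236]
width 0.9979
0.0188
top [[531.19300551   0.         311.06306094]
 [  0.         531.19300551 240.09366482]
 [  0.           0.           1.        ]] -0.10561176483488548 [[-1.11708212e-02 -9.99935784e-01 -1.90808230e-03]
 [-9.93225541e-01  1.13165416e-02 -1.15650163e-01]
 [ 1.15664329e-01  6.03248783e-04 -9.93288175e-01]] [-0.04571298  0.46161646  1.34665428]
side [[442.83132141   0.         315.18353168]
 [  0.         442.83132141 241.63817574]
 [  0.           0.           1.        ]] -0.10291809820134383 [[ 0.928046   -0.37226413 -0.01224892]
 [-0.29780911 -0.72187755 -0.62466194]
 [ 0.22369702  0.58336285 -0.78079922]] [-0.42795344  0.16452846  1.24358171]
```

View pics/top0.png

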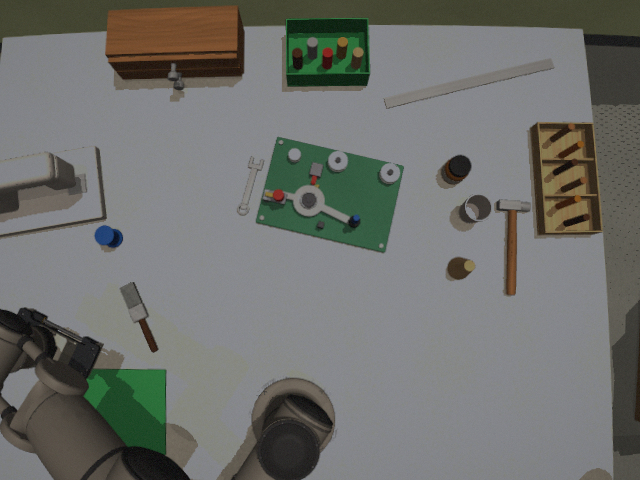

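View pics/side0.png

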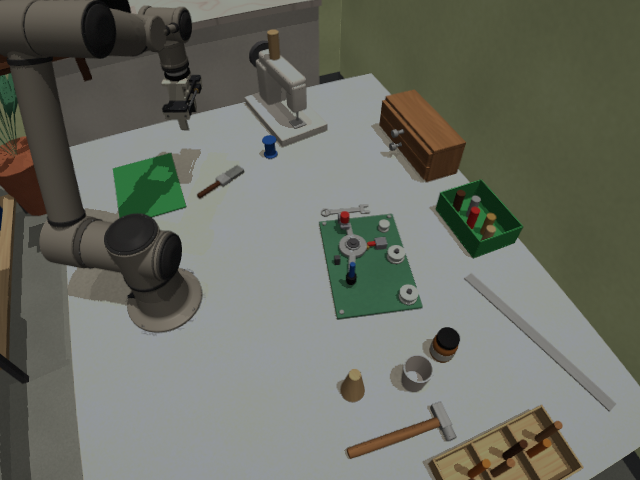

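```bash
cat > h.py <<'E'
import cv2,numpy as np
from workcell import env
def ray(d,uv):
    K=d["mtx"];p=np.array([(uv[0]-K[0,2])/K[0,0],(uv[1]-K[1,2])/K[1,1],0,0][:2])
    s=cv2.undistortPoints(np.array([[uv]],float),K,np.array([d["k1"],0,0,0,0.]))[0,0]
    R=np.array(d["R"]);t=np.array(d["t"])
    return -R.T@t, R.T@np.array([s[0],s[1],1])
def onz(d,uv,z):
    c,v=ray(d,uv); return c+v*(z-c[2])/v[2]
def proj(d,X):
    r,_=cv2.Rodrigues(np.array(d["R"]))
    return cv2.projectPoints(np.array(X,float).reshape(-1,1,3),r,np.array(d["t"]),d["mtx"],np.array([d["k1"],0,0,0,0.]))[0].reshape(-1,2)
E
python3 - <<'E'
from h import *
loc=np.array([[-85,-225],[155,-225],[155,125],[-85,125]])/1000.
for n in("top","side"):
    d=env.get_image(n);im=d["image"];hsv=cv2.cvtColor(im,cv2.COLOR_BGR2HSV)
    m=cv2.inRange(hsv,(55,80,40),(95,255,200))
    cs,_=cv2.findContours(m,cv2.RETR_EXTERNAL,cv2.CHAIN_APPROX_NONE)
    for c in sorted(cs,key=cv2.contourArea)[-3:]:
        r=cv2.minAreaRect(c); print(n,r, cv2.contourArea(c))
        if n=="top" and abs(r[0][0]-331)<20 and abs(r[0][1]-195)<20 or n=="side" and abs(r[0][0]-368)<25 and abs(r[0][1]-264)<25:
            pts=np.array([onz(d,p,0.012)[:2] for p in c[:,0].astype(float)])
            rr=cv2.minAreaRect(pts.astype(np.float32)*1000); b=cv2.boxPoints(rr)/1000
            print(rr); print(b)
            best=None
            for k in range(4):
                for bb in (np.roll(b,k,0),np.roll(b[::-1],k,0)):
                    A=loc-loc.mean(0);B=bb-bb.mean(0)
                    th=np.arctan2((A[:,0]*B[:,1]-A[:,1]*B[:,0]).sum(),(A*B).sum())
                    R=np.array([[np.cos(th),-np.sin(th)],[np.sin(th),np.cos(th)]])
                    o=bb.mean(0)-R@loc.mean(0); e=np.abs(bb-(loc@R.T+o)).max()
                    if e<.02: print("pose",n,o,th,e)
    for nm,lo,hi in(("red",(0,150,90),(8,255,255)),("blue",(105,120,30),(130,255,255))):
        m=cv2.inRange(hsv,lo,hi)
        k,_,st,ce=cv2.connectedComponentsWithStats(m)
        for i in range(1,k):
            if st[i,4]>12: print(nm,st[i],ce[i])
    x,y=(250,125) if n=="top" else (310,195)
    cv2.imwrite(f"pics/{n}1.png",cv2.resize(im[y:y+130,x:x+165],None,fx=4.5,fy=4.5,interpolation=cv2.INTER_CUBIC))
E
```

```text
top ((327.4999694824219, 46.49999237060547), (82.99998474121094, 56.99999237060547), 0.0) 4573.5
top ((123.99999237060547, 411.4999694824219), (84.99998474121094, 81.99998474121094), 90.0) 5087.5
top ((329.95574951171875, 193.81312561035156), (131.9839324951172, 88.294677734375), 13.240520477294922) 8592.0
((586.6761474609375, -102.07907104492188), (346.5362548828125, 237.62734985351562), 76.0077133178711)
[[ 0.42949316 -0.24147794]
 [ 0.6600697  -0.29893413]
 [ 0.7438591   0.03731979]
 [ 0.5132826   0.094776  ]]
pose top [ 0.56480419 -0.04509996] -0.2442114058008157 0.001967336633955541
pose top [ 0.60854805 -0.15905817] 2.897381234522798 0.0019673301667429144
red [323  48  10   9  75] [327.44        52.13333333]
red [311 176   6   9  37] [313.43243243 179.48648649]
red [273 190  11  10  89] [277.85393258 194.41573034]
blue [352 215   7   9  46] [355.15217391 218.80434783]
blue [ 95 226  28  21 446] [108.08295964 236.17040359]
side ((146.2323760986328, 188.37136840820312), (56.8790283203125, 66.86345672607422), 75.0685806274414) 3328.0
side ((478.2795104980469, 216.4039306640625), (84.06175231933594, 59.10957336425781), 52.59463882446289) 3971.5
side ((370.1434020996094, 264.5981140136719), (102.21870422363281, 85.07987213134766), 79.3803482055664) 5637.5
((583.7698364257812, -104.30233764648438), (348.7932434082031, 237.0826416015625), 75.8924560546875)
[[ 0.42629585 -0.24454556]
 [ 0.656228   -0.30233273]
 [ 0.74124384  0.03594089]
 [ 0.51131165  0.09372806]]
pose side [ 0.56201254 -0.04727934] -0.2462231192335346 0.0015618182289089955
pose side [ 0.60552712 -0.16132532] 2.895369534356259 0.0015617884265866078
red [471 207   9   7  50] [475.06 209.9 ]
red [341 212   8   6  44] [344.5        214.59090909]
red [367 241   9   4  26] [371.23076923 242.76923077]
blue [262 135  15  23 247] [269.39676113 146.25910931]
blue [  0 207   2  21  32] [  0.34375 215.625  ]
blue [349 262   6  16  76] [351.56578947 269.69736842]
```

View pics/top1.png

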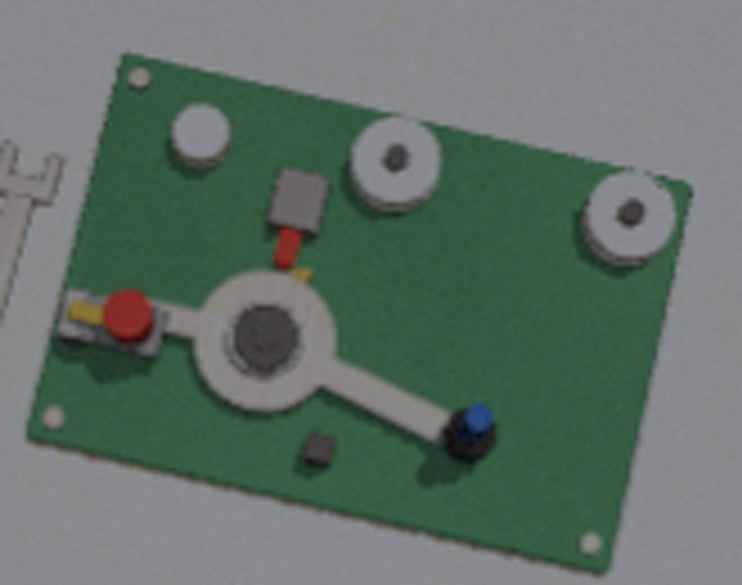

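View pics/side1.png

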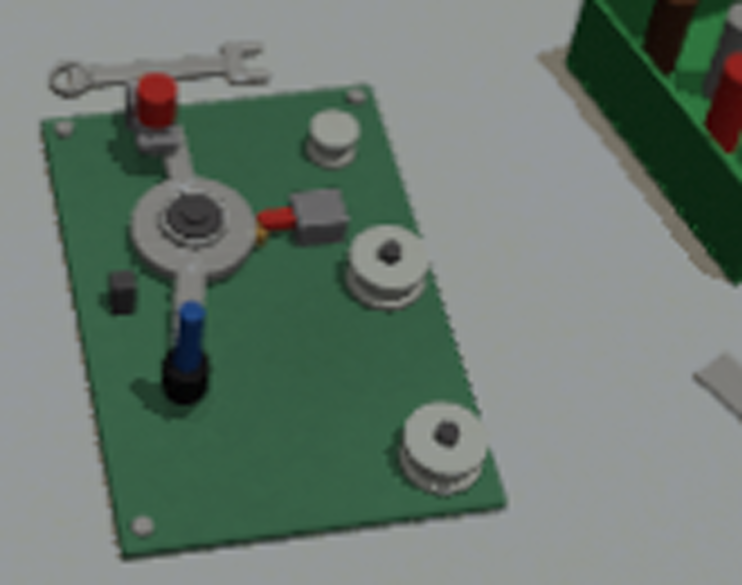

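```bash
python3 - <<'E'
from h import *
T=env.get_image("top");S=env.get_image("side")
def tri(a,b):
    c1,v1=ray(T,a);c2,v2=ray(S,b)
    s=np.linalg.lstsq(np.c_[v1,-v2],c2-c1,rcond=None)[0]
    p,q=c1+s[0]*v1,c2+s[1]*v2; return (p+q)/2,np.linalg.norm(p-q)
print("knob",tri((277.85,194.4),(344.5,214.6)),onz(T,(278.4,194.),.088))
print("handle",tri((355.2,218.8),(351.6,269.7)))
# pulley tops (crop px)
for n,p in(("p1",(396,157)),("p2",(631,212)),("post",(320,447)),("roller",(201,132))):
    z={"p1":.05,"p2":.05,"post":.042,"roller":.038}[n]
    print(n,onz(T,(250+p[0]/4.5,125+p[1]/4.5),z)[:2])
o=np.array([.5634,-.0462]);th=-.2452;c,s=np.cos(th),np.sin(th);R=np.array([[c,-s],[s,c]])
for n,l in(("knob",(-13,75)),("h0",(-30,-127)),("h1",(46.8,-121.3)),("p1",(120,-50)),("p2",(120,-190)),("post",(-55,-45))):
    w=o+R@np.array(l)/1000; print(n,w, proj(T,[*w,.088 if n=="knob" else .05]),proj(S,[*w,.088 if n=="knob" else .05]))
E
```

```text
knob (array([0.56972148, 0.0310128 , 0.08549216]), np.float64(0.001153323153675138)) [0.57077551 0.02933419 0.088     ]
handle (array([ 0.5048797 , -0.16085928,  0.08765458]), np.float64(0.002217523532607052))
p1 [ 0.66698892 -0.12313439]
p2 [ 0.63327303 -0.25791304]
post [ 0.49970703 -0.0771602 ]
roller [ 0.68654003 -0.01047888]
knob [0.56899512 0.02971241] [[278.25079084 194.70166291]] [[344.67910739 214.36210777]]
h0 [ 0.50346804 -0.16211877] [[354.41080935 222.0544033 ]] [[351.00255573 277.94958825]]
h1 [ 0.57935454 -0.17523249] [[358.86333582 192.82301764]] [[377.68919564 272.9223557 ]]
p1 [ 0.66767314 -0.12383448] [[338.26481816 159.6301416 ]] [[396.83564846 249.84920928]]
p2 [ 0.63368809 -0.25964691] [[390.88325298 171.95000319]] [[409.56251303 290.27145688]]
post [ 0.49912135 -0.07650273] [[320.90936348 224.10836686]] [[337.15802833 255.52106824]]
```

```bash
python3 -m handwheel '[[-0.84,-0.43,0,0,0,0,-1],[-0.84,-0.43,0,0,0,0,-1],[-0.84,-0.43,0,0,0,0,-1],[-0.84,-0.43,0,0,0,0,-1],[-0.84,-0.43,0,0,0,0,-1],[-0.84,-0.43,0,0,0,0,-1],[-0.84,-0.43,0,0,0,0,-1],[-0.84,-0.43,0,0,0,0,-1],[-0.84,-0.43,0,0,0,0,-1],[-0.84,-0.43,0,0,0,0,-1],[-0.84,-0.43,0,0,0,0,-1],[-0.84,-0.43,0,0,0,0,-1]]'
python3 -m handwheel '[[0,0,0,0,0,0.022,-1],[0,0,0,0,0,0.022,-1],[0,0,0,0,0,0.022,-1],[0,0,0,0,0,0.022,-1],[0,0,0,0,0,0.022,-1],[0,0,0,0,0,0.022,-1],[0,0,0,0,0,0.022,-1],[0,0,0,0,0,0.022,-1],[0,0,0,0,0,0.022,-1],[0,0,0,0,0,0.022,-1],[0,0,0,0,0,0,-1],[0,0,0,0,0,0,-1]]'
cat > g.py <<'E'
import sys
from h import *
from scipy.spatial.transform import Rotation as Ro
def go(tx,ty,tz,yaw=None):
    o=env.observe();R=Ro.from_quat(o["orientation"]).as_matrix();p=np.array(o["eef_pos"])
    print("p",p.round(4),"yaw_y",np.degrees(np.arctan2(R[1,1],R[0,1])).round(2),"tilt",R[:,2].round(4),"F",np.round(o["ft_force"],1),"w",round(o["width"],3),"t",o["time_s"],"q",np.round(o["joint_positions"],2))
    print("shift units",(R.T@(np.array([tx,ty,tz])-p)/.05).round(3))
go(*map(float,sys.argv[1:4]))
E
python3 g.py .5695 .030 .055
```

```text
time_s: 1.5
eef_pos: [0.5705, 0.0281, 0.2267]
orientation: [0.216, 0.976, 0.0, 0.0]
ft_force: [1.5, -0.0, 0.2]
width: 0.998
time_s: 2.7
eef_pos: [0.5695, 0.0299, 0.2266]
orientation: [0.787, 0.616, -0.0, -0.0]
ft_force: [1.0, 0.7, 0.2]
width: 1.0
p [0.5695 0.0299 0.2266] yaw_y -13.9 tilt [-1.e-04  0.e+00 -1.e+00] F [1.  0.7 0.2] w 1.0 t 2.7 q [-0.08  0.43  1.4   0.    1.32  0.16]
shift units [ 2.000e-03 -0.000e+00  3.433e+00]
```

Straight down over the knob, then close.

```bash
python3 -m handwheel '[[0,0,0.5,0,0,0,-1],[0,0,0.5,0,0,0,-1],[0,0,0.5,0,0,0,-1],[0,0,0.5,0,0,0,-1],[0,0,0.5,0,0,0,-1],[0,0,0.5,0,0,0,-1],[0,0,0.2,0,0,0,-1],[0,0,0.2,0,0,0,-1],[0,0,0,0,0,0,-1],[0,0,0,0,0,0,-1]]'
python3 g.py .5695 .030 .055
python3 -m handwheel '[[0,0,0,0,0,0,1],[0,0,0,0,0,0,1],[0,0,0,0,0,0,1],[0,0,0,0,0,0,1],[0,0,0,0,0,0,1],[0,0,0,0,0,0,1],[0,0,0,0,0,0,1],[0,0,0,0,0,0,1]]'
python3 g.py .5695 .030 .055
```

```text
time_s: 3.7
eef_pos: [0.5702, 0.0298, 0.0575]
orientation: [0.788, 0.615, 0.001, 0.0]
ft_force: [0.6, -1.3, 0.3]
width: 0.998
p [0.5702 0.0298 0.0575] yaw_y -14.08 tilt [ 0.0014 -0.     -1.    ] F [ 0.6 -1.3  0.3] w 0.998 t 3.7 q [-0.08  0.61  1.6   0.    0.93  0.16]
shift units [-0.    -0.014  0.05 ]
time_s: 4.5
eef_pos: [0.5696, 0.0299, 0.0567]
orientation: [0.789, 0.615, 0.0, -0.0]
ft_force: [-0.3, 0.4, 0.4]
width: 0.351
p [0.5696 0.0299 0.0567] yaw_y -14.11 tilt [-0.e+00  1.e-04 -1.e+00] F [-0.3  0.4  0.4] w 0.351 t 4.5 q [-0.08  0.61  1.6   0.    0.93  0.16]
shift units [ 0.002 -0.002  0.034]
```

```bash
python3 -m handwheel '[[0,0,0,0,0,0,1],[0,0,0,0,0,0,1],[0,0,0,0,0,0,1]]'
python3 -m handwheel '[[0,0,-0.06,0,0,0,1],[0,0,-0.06,0,0,0,1],[0,0,-0.06,0,0,0,1],[0,0,0,0,0,0,1],[0,0,0,0,0,0,1]]'
python3 g.py .5695 .030 .055
```

```text
time_s: 4.8
eef_pos: [0.5692, 0.03, 0.0567]
orientation: [0.789, 0.615, -0.0, -0.0]
ft_force: [-2.7, 0.4, 1.8]
width: 0.301
time_s: 5.3
eef_pos: [0.5691, 0.0299, 0.0657]
orientation: [0.789, 0.615, -0.0, -0.0]
ft_force: [-0.6, 0.1, -9.0]
width: 0.301
p [0.5691 0.0299 0.0657] yaw_y -14.11 tilt [-1.e-03  1.e-04 -1.e+00] F [-0.6  0.1 -9. ] w 0.301 t 5.3 q [-0.08  0.59  1.6   0.    0.95  0.16]
shift units [0.003 0.007 0.215]
```

```bash
python3 -m handwheel '[[0,0,-0.06,0,0,0,1],[0,0,-0.06,0,0,0,1],[0,0,-0.05,0,0,0,1],[0,0,0,0,0,0,1],[0,0,0,0,0,0,1]]'
python3 -m handwheel '[[0,0,-0.02,0,0,0,1],[0,0,-0.02,0,0,0,1],[0,0,0,0,0,0,1],[0,0,0,0,0,0,1]]'
python3 - <<'E'
from h import *
for n,x,y in(("top",250,125),("side",310,195)):
    im=env.get_image(n)["image"];cv2.imwrite(f"pics/{n}2.png",cv2.resize(im[y:y+130,x:x+165],None,fx=4.5,fy=4.5,interpolation=cv2.INTER_CUBIC))
E
```

```text
time_s: 5.8
eef_pos: [0.5692, 0.03, 0.0742]
orientation: [0.789, 0.615, -0.0, -0.0]
ft_force: [-1.9, 0.5, -9.2]
width: 0.296
time_s: 6.2
eef_pos: [0.5691, 0.03, 0.0749]
orientation: [0.789, 0.615, -0.001, -0.001]
ft_force: [1.8, 1.9, -26.2]
width: 0.297
```

View pics/side2.png

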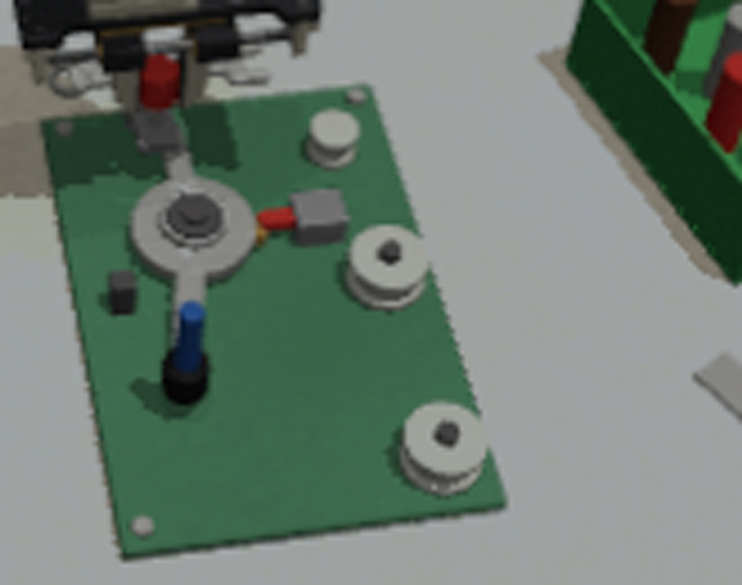

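The side view shows the red knob lifted in the fingers (crop 160,82), clear of its bracket. The rise is 18.2 mm and the force jumped to 26 N, so it's at its stop. I'll ease off, let go and rise.

```bash
python3 -m handwheel '[[0,0,0.04,0,0,0,1],[0,0,0.02,0,0,0,1],[0,0,0,0,0,0,-1],[0,0,0,0,0,0,-1],[0,0,0,0,0,0,-1],[0,0,0,0,0,0,-1],[0,0,0,0,0,0,-1],[0,0,0,0,0,0,-1],[0,0,0,0,0,0,-1],[0,0,0,0,0,0,-1]]'
python3 -m handwheel '[[0,0,-0.3,0,0,0,-1],[0,0,-0.5,0,0,0,-1],[0,0,-0.5,0,0,0,-1],[0,0,-0.3,0,0,0,-1],[0,0,0,0,0,0,-1]]'
python3 - <<'E'
from h import *
d=env.get_image("side");im=d["image"]
hsv=cv2.cvtColor(im,cv2.COLOR_BGR2HSV)
m=cv2.inRange(hsv,(0,150,90),(8,255,255))
k,_,st,ce=cv2.connectedComponentsWithStats(m)
for i in range(1,k):
    if st[i,4]>12: print(st[i],ce[i])
for dz in(0,.014): print(proj(d,[.5692,.0300,.0855+dz]))
x,y=310,195;cv2.imwrite("pics/side3.png",cv2.resize(im[y:y+130,x:x+165],None,fx=4.5,fy=4.5,interpolation=cv2.INTER_CUBIC))
E
python3 g.py .504 -.1615 .15
```

```text
time_s: 7.3
eef_pos: [0.5696, 0.0299, 0.0732]
orientation: [0.789, 0.615, 0.0, -0.0]
ft_force: [0.2, 0.1, 1.4]
width: 0.945
time_s: 7.8
eef_pos: [0.5709, 0.0298, 0.1555]
orientation: [0.789, 0.615, 0.002, 0.002]
ft_force: [0.0, -0.3, 0.2]
width: 0.999
[471 207   9   7  51] [475.         209.94117647]
[341 209   8   6  43] [344.72093023 211.46511628]
[367 241   9   5  30] [371.13333333 243.06666667]
[[344.66925155 214.83930462]]
[[344.85428051 211.66667558]]
p [0.57   0.0299 0.1538] yaw_y -14.11 tilt [ 2.e-03 -1.e-04 -1.e+00] F [ 0.4 -0.7 -1.1] w 0.996 t 7.85 q [-0.08  0.49  1.5   0.    1.15  0.16]
shift units [-4.034 -0.347  0.075]
```

View pics/side3.png

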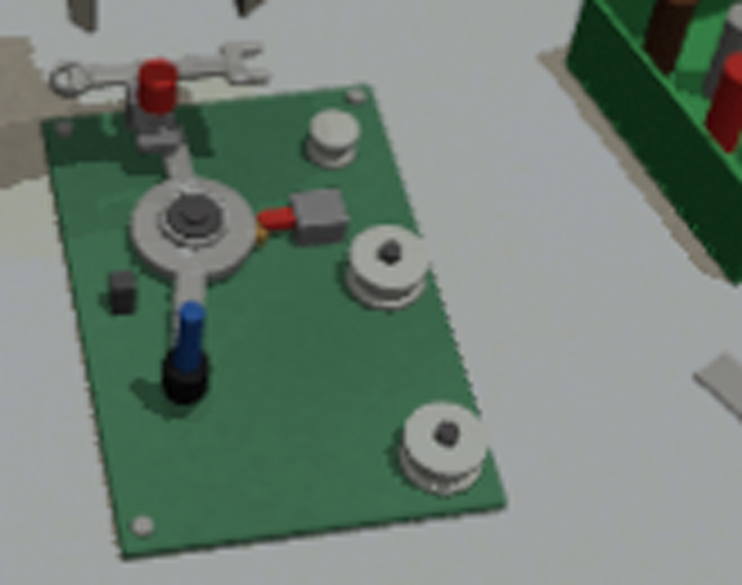

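The knob rests at about 14 mm: its blob is at row 211.5 and 14 mm predicts 211.7. Next, the handle.

```bash
python3 -m handwheel '[[-0.5,-0.043,0,0,0,0,-1],[-0.5,-0.043,0,0,0,0,-1],[-0.5,-0.043,0,0,0,0,-1],[-0.5,-0.043,0,0,0,0,-1],[-0.5,-0.043,0,0,0,0,-1],[-0.5,-0.043,0,0,0,0,-1],[-0.5,-0.043,0,0,0,0,-1],[-0.53,-0.046,0,0,0,0,-1],[0,0,0,0,0,0.018,-1],[0,0,0,0,0,0.018,-1],[0,0,0,0,0,0,-1],[0,0,0,0,0,0,-1]]'
python3 g.py .504 -.1615 .072
```

```text
time_s: 9.05
eef_pos: [0.5032, -0.161, 0.1522]
orientation: [0.852, 0.523, -0.0, -0.001]
ft_force: [0.5, 1.1, 0.1]
width: 1.0
p [ 0.5032 -0.161   0.1522] yaw_y -26.9 tilt [-1.5e-03  8.0e-04 -1.0e+00] F [0.5 1.1 0.1] w 1.0 t 9.05 q [-0.45  0.42  1.62  0.    1.1   0.01]
shift units [-1.000e-03  2.200e-02  1.605e+00]
```

```bash
python3 -m handwheel '[[0,0.01,0.3,0,0,0,-1],[0,0.01,0.3,0,0,0,-1],[0,0,0.3,0,0,0,-1],[0,0,0.3,0,0,0,-1],[0,0,0.2,0,0,0,-1],[0,0,0.2,0,0,0,-1],[0,0,0,0,0,0,-1],[0,0,0,0,0,0,-1]]'
python3 - <<'E'
from h import *
for n,x,y in(("top",250,125),("side",310,195)):
    im=env.get_image(n)["image"];cv2.imwrite(f"pics/{n}4.png",cv2.resize(im[y:y+130,x:x+165],None,fx=4.5,fy=4.5,interpolation=cv2.INTER_CUBIC))
E
python3 g.py .504 -.1615 .072
```

```text
time_s: 9.85
eef_pos: [0.5047, -0.1618, 0.0733]
orientation: [0.853, 0.522, 0.0, 0.0]
ft_force: [-0.1, 0.2, -0.6]
width: 1.0
p [ 0.5049 -0.1619  0.0738] yaw_y -27.06 tilt [ 1.2e-03 -4.0e-04 -1.0e+00] F [-0.3  0.8  0.2] w 1.002 t 9.95 q [-0.45  0.52  1.71  0.    0.91  0.02]
shift units [-0.001 -0.021  0.036]
```

View pics/side4.png

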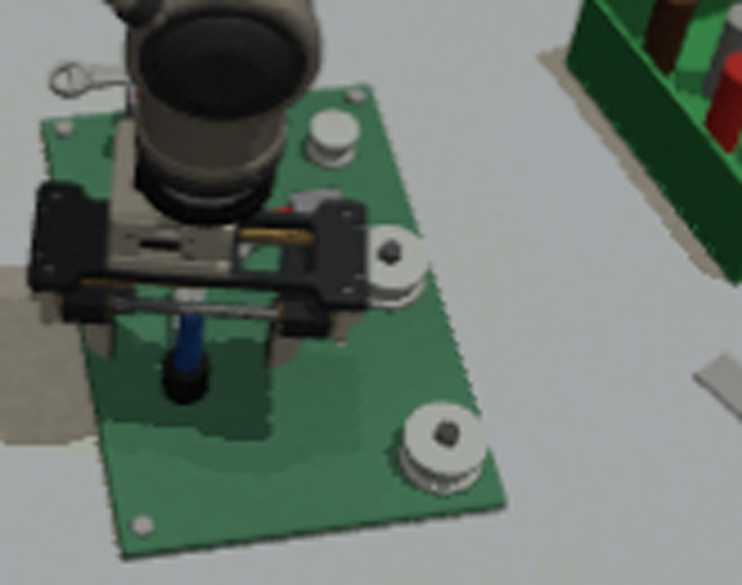

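The blue handle (crop 188,345) stands between the open fingers, at columns 100 and 285. I'll close on it.

```bash
python3 -m handwheel '[[0,0,0,0,0,0,1],[0,0,0,0,0,0,1],[0,0,0,0,0,0,1],[0,0,0,0,0,0,1],[0,0,0,0,0,0,1],[0,0,0,0,0,0,1],[0,0,0,0,0,0,1],[0,0,0,0,0,0,1],[0,0,0,0,0,0,1],[0,0,0,0,0,0,1],[0,0,0,0,0,0,1],[0,0,0,0,0,0,1]]'
python3 g.py .504 -.1615 .072
```

```text
time_s: 11.15
eef_pos: [0.5042, -0.1616, 0.0732]
orientation: [0.853, 0.522, -0.0, -0.0]
ft_force: [-2.3, -0.3, 2.2]
width: 0.166
p [ 0.5042 -0.1616  0.0732] yaw_y -27.07 tilt [-7.e-04  4.e-04 -1.e+00] F [-2.3 -0.3  2.2] w 0.166 t 11.15 q [-0.46  0.52  1.71  0.    0.91  0.02]
shift units [ 0.    -0.004  0.023]
```

```bash
python3 -m handwheel '[[0.0012,0.078,0,0,0,-0.0048,1],[0.0012,0.078,0,0,0,-0.0048,1],[0.0012,0.078,0,0,0,-0.0048,1],[0.0012,0.078,0,0,0,-0.0048,1],[0.0012,0.078,0,0,0,-0.0048,1],[0.0012,0.078,0,0,0,-0.0048,1],[0.0012,0.078,0,0,0,-0.0048,1],[0.0012,0.078,0,0,0,-0.0048,1],[0.0012,0.078,0,0,0,-0.0048,1],[0.0012,0.078,0,0,0,-0.0048,1],[0,0,0,0,0,0,1]]'
cat > a.py <<'E'
from h import *
o=env.observe();p=np.array(o["eef_pos"])[:2]-np.array([.564,-.0455])
a=np.arctan2(p[1],p[0]); print("r",np.hypot(*p),"angle",a+np.radians(103.3)+.2452,"F",np.round(o["ft_force"],1), "Ftan",np.dot(np.array(o["ft_force"])[:2],[-np.sin(a),np.cos(a)]),"w",o["width"],o["time_s"])
E
python3 a.py; python3 g.py .504 -.1615 .072
```

```text
time_s: 12.25
eef_pos: [0.5412, -0.174, 0.0732]
orientation: [0.764, 0.645, -0.0, -0.001]
ft_force: [-4.8, 0.5, 3.5]
width: 0.17
r 0.13051143651113747 angle 0.30150303434620607 F [-4.8  0.5  3.5] Ftan -4.81281026850193 w 0.17033779556215173 12.25
p [ 0.5412 -0.174   0.0732] yaw_y -9.69 tilt [-1.2e-03  4.0e-04 -1.0e+00] F [-4.8  0.5  3.5] w 0.17 t 12.25 q [-0.45  0.58  1.6  -0.    0.97 -0.28]
shift units [ 0.121 -0.775  0.024]
```

```bash
python3 -m handwheel '[[0.0012,0.078,0,0,0,-0.0048,1],[0.0012,0.078,0,0,0,-0.0048,1],[0.0012,0.078,0,0,0,-0.0048,1],[0.0012,0.078,0,0,0,-0.0048,1],[0.0012,0.078,0,0,0,-0.0048,1],[0.0012,0.078,0,0,0,-0.0048,1],[0.0012,0.078,0,0,0,-0.0048,1],[0.0012,0.078,0,0,0,-0.0048,1],[0.0012,0.078,0,0,0,-0.0048,1],[0,0,0,0,0,0,1],[0,0,0,0,0,0,1]]'
python3 a.py
python3 -m handwheel '[[0.001,0.04,0,0,0,-0.0024,1],[0.001,0.04,0,0,0,-0.0024,1],[0,0,0,0,0,0,1],[0,0,0,0,0,0,1]]'
python3 a.py
```

```text
time_s: 13.35
eef_pos: [0.5753, -0.1755, 0.0732]
orientation: [0.67, 0.742, -0.001, -0.001]
ft_force: [-8.0, -0.8, 5.9]
width: 0.168
r 0.13044186759149304 angle 0.5638921294274765 F [-8.  -0.8  5.9] Ftan -8.025264531206458 w 0.16834710241506914 13.35
time_s: 13.75
eef_pos: [0.5791, -0.175, 0.0732]
orientation: [0.659, 0.752, -0.001, -0.001]
ft_force: [-9.1, -1.5, 4.7]
width: 0.169
r 0.1304088393554999 angle 0.5935254075966879 F [-9.1 -1.5  4.7] Ftan -9.229548675980555 w 0.16925253361634424 13.75
```

Not yet at the stop; small further steps.

```bash
python3 -m handwheel '[[0,0.02,0,0,0,-0.001,1],[0,0.02,0,0,0,-0.001,1],[0,0,0,0,0,0,1],[0,0,0,0,0,0,1]]'
python3 a.py
python3 -m handwheel '[[0,0.02,0,0,0,0,1],[0,0.02,0,0,0,0,1],[0,0,0,0,0,0,1],[0,0,0,0,0,0,1]]'
python3 a.py
```

```text
time_s: 14.15
eef_pos: [0.5801, -0.1749, 0.0731]
orientation: [0.654, 0.756, -0.002, -0.002]
ft_force: [-12.4, -1.7, 6.9]
width: 0.166
r 0.13039098024129192 angle 0.6011922733761826 F [-12.4  -1.7   6.9] Ftan -12.476255581630152 w 0.16599679909234297 14.15
time_s: 14.55
eef_pos: [0.5804, -0.1748, 0.073]
orientation: [0.654, 0.756, -0.003, -0.003]
ft_force: [-18.3, -2.4, 10.1]
width: 0.168
r 0.13033667969794802 angle 0.6034891914654187 F [-18.3  -2.4  10.1] Ftan -18.490027612121903 w 0.16802602854869136 14.55
```

```bash
python3 -m handwheel '[[0,0,0,0,0,0,1],[0,0,0,0,0,0,1],[0,0,0,0,0,0,1],[0,0,0,0,0,0,1],[0,0,0,0,0,0,1]]'; python3 a.py
python3 - <<'E'
from h import *
for n,x,y in(("top",250,125),("side",310,195)):
    im=env.get_image(n)["image"];cv2.imwrite(f"pics/{n}5.png",cv2.resize(im[y:y+130,x:x+165],None,fx=4.5,fy=4.5,interpolation=cv2.INTER_CUBIC))
    hsv=cv2.cvtColor(im,cv2.COLOR_BGR2HSV);m=cv2.inRange(hsv,(0,150,90),(8,255,255))
    k,_,st,ce=cv2.connectedComponentsWithStats(m)
    for i in range(1,k):
        if st[i,4]>8: print(n,st[i],ce[i])
E
```

```text
time_s: 15.05
eef_pos: [0.5804, -0.1748, 0.0731]
orientation: [0.654, 0.756, -0.003, -0.003]
ft_force: [-19.6, -2.7, 9.9]
width: 0.164
r 0.1303446729724475 angle 0.6034446067797378 F [-19.6  -2.7   9.9] Ftan -19.79601577423105 w 0.16424951685862949 15.05
top [323  48  10   9  77] [327.33766234  52.22077922]
top [311 176   6   9  38] [313.36842105 179.57894737]
top [273 188  11  11  92] [277.54347826 193.31521739]
side [471 207   9   7  52] [474.92307692 209.96153846]
side [341 209   9   9  51] [344.90196078 211.96078431]
```

View pics/side5.png

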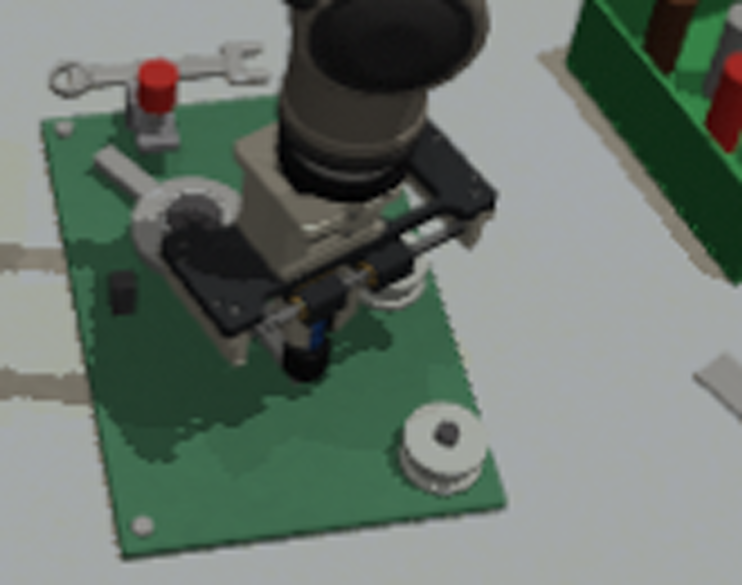

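View pics/top5.png

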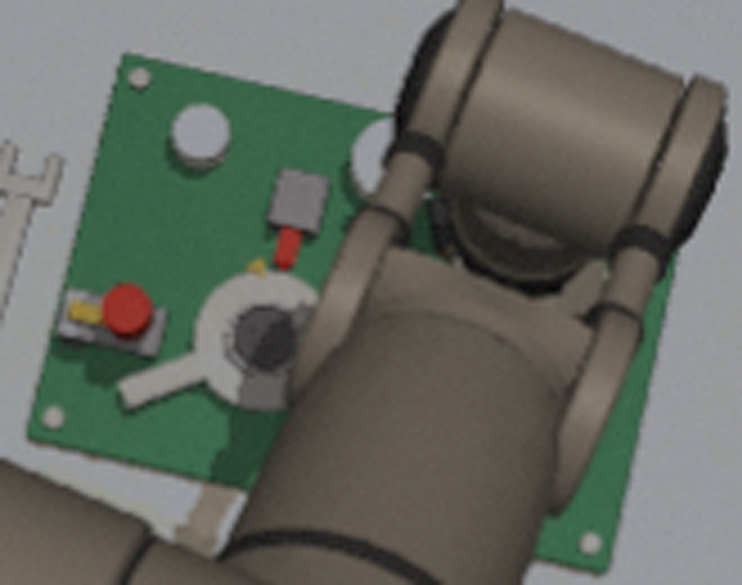

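The top view shows the arm swung round, with the brass tooth (crop 257,265) past the red pawl and the roller and spanner where they were. The side view shows the knob still up (row 212) and the handle in the fingers. Handing in.

```bash
python3 -c "
from workcell import env
print(env.hand_in())"; python3 a.py
```

```text
the job is handed in; nothing more can be done
None
the job is handed in; nothing more can be done
```

The red knob is up on its catch, and the gripper is still holding the tensioner handle pressed back at the end stop. I handed the job in at about 15 s of the 56 s allowed.

- **Knob:** I pulled it up 18.2 mm, where the force jumped to about 26 N at the stop. After I let go, the side camera showed it resting at about 14 mm, and it was still up after the handle move.
- **Handle:** I gripped it and moved it along its arc to 0.603 rad, where a further 2 mm of commanded travel gave only 0.3 mm. It pushed back with about 19 N, more than the spring's 10 N, so it is against the stop and not resting on the pawl. The top view shows the brass tooth past the pawl.
- **Loose things:** The spanner and spare roller look unmoved in the last pictures. I did not measure the other loose items again at the end, but the gripper did not work near them.
- **Unexplained reading:** The wrist also read about 10 N upward while pressing. It is well below the force limits, but I did not find its cause.

I could not read the state after handing in, so the final second of holding is unchecked.

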